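Return the calibration weights and their forceps to the fitted cases

TASK

The balance check is done: put each of the three steel weights back into the open case whose well fits it, standing upright and fully home on the bottom of the well, and lay the forceps flat in their long tray. Keep the weights upright, lower them rather than drop them, do not knock the glass beaker over or out of its place, and let go of everything at the end.

Things in the scene. Friction and masses are not known exactly. Their poses are not given: they have to be found in the camera images.
- weight_large: the largest of three polished stainless steel knob weights, 500 g: upright cylinder 38 mm in diameter and 48 mm high, above it a short neck and a knob 22 mm in diameter, 63 mm high in all. Loose, stands upright on the worktop. Origin: centre of its underside; z axis up along the weight
- weight_middle: the middle weight, same form, 200 g: cylinder 28 mm in diameter and 34 mm high, knob 17 mm in diameter, 46 mm high in all. Loose, stands upright. Origin: centre of its underside; z up
- weight_small: the smallest weight, same form, 50 g: cylinder 18 mm in diameter and 23 mm high, knob 11.6 mm in diameter, 31 mm high in all. Loose, stands upright. Origin: centre of its underside; z up
- case_large: largest of 3 black clamshell cases with grey lining, open flat, fixed. Base 72x72 mm, 36 high; round well 44 wide, 30 deep (floor at 6 mm), mouth countersunk 5 mm at 45 deg. Seated, the large weight's cylinder stands 18 mm out. The open lid lies behind on the case's +x side (away from the robot), as wide and high, an empty square hollow: not the weight's place. Origin: under the well's axis; z up
- case_middle: middle case, same form, fixed: base 60x60 mm, 28 high; round well 34 wide, 21 deep (floor at 7 mm), countersunk 5 mm; for the middle weight, whose cylinder then stands 13 mm out of it. Lid (square hollow) behind, on its +x side. Origin: underside of the base, under the well's axis; z up
- case_small: smallest case, same form, fixed: base 48x48 mm, 20 high; round well 25 wide, 14 deep (floor at 6 mm), countersunk 5 mm; for the small weight, whose cylinder then stands 9 mm out of it. Lid (square hollow) behind, on its +x side. Origin: underside of the base, under the well's axis; z up
- forceps: straight steel forceps lying flat on the worktop, 128 mm long along their own y, 10 mm high, 12 mm wide along x at the middle (6 mm at the joined end toward +y, 20 mm across the open tips toward -y), 20 g; rigid. Loose. Origin: centre of the underside
- forceps_tray: long low black tray for the forceps, fixed: 158 mm along its own x, 40 wide, 14 high; channel 150x32 mm inside, its floor 3 mm above the worktop; the long sides are cut down to the floor over the middle 54 mm, so that fingers can pass. The forceps may lie either way round. Origin: centre of the underside; z up
- beaker: 50 mL glass beaker, 55 mm in diameter and 66 mm high, standing upright in front of the centrifuge (a fixed machine 0.28 m high with its lid open, whose front runs about from x 0.72, y 0.09 to x 0.63, y -0.28). Loose, a bystander, to be left where it is. Origin: centre of its underside

How it is judged:
By the outcome, as a careful person would: the job done as asked, in the order asked, and still so for the second after the job is handed in, with the robot touching nothing.
It also fails if it takes over 128 s, if anything falls off the work surface, if the arm or the gripper's body presses on something with over 40 N, if the wrist force passes 120 N, or if a joint passes its speed limit or range.

ROBOT

A 6-joint arm with a two-finger parallel gripper is mounted at the origin on a cart in front of the work surface, level with it; the furniture and walls round the work are solid. World frame = base frame: x ahead of the robot, y to its left, z up, the work surface at z = 0. Lengths are in m, angles in degrees, forces in N, time in s.
With the tool pointing down it reaches from about 0.35 to 0.8 m from the base axis. Payload 7.3 kg.
Tool frame: the origin (TCP) lies at the very end of the fingers, on their centre line; the grasp point (between the pads) lies 19 mm behind it; z points along the fingers, y is the direction in which the jaws open and shut (so a half turn about z gives the same grasp; the last joint's range is limited). The gripper opens to 85 mm and grips with 20 to 120 N. Pads are 22 mm wide; open, the fingers measure 114 mm over their backs; the gripper's body (76 mm by 85 mm) begins 54 mm behind the grasp point. The pads swing forward as they close: fully open they stand 13 mm farther back than shut.
Start: joints at [66.005, 19.595, 87.324, -0, 73.075, -8.365], TCP at [0.141, 0.506, 0.209] pointing down, gripper open.
Joint ranges: [-145.02, 145.02], [-44.19, 115.74], [2.07, 154.8], [-57.11, 237.11], [16.16, 152.29], [-177.93, 177.93]. Speed limits (degrees/s): [147.25, 147.25, 180, 180, 180, 180].

INTERFACE

Orientations are given as a 3x3 rotation matrix whose columns are the frame's x, y, z axes.
In Python, from bench import env gives the robot as it stands. Calls block until the motion is done:
- env.move_ptp(position, orientation): joint-space move of the TCP to a pose.
- env.servo_line(position, orientation=None, velocity=0.15): straight line of the TCP; orientation=None keeps the orientation; velocity is the mean speed in m/s.
- env.move_joints(angles): joint-space move.
- env.set_gripper(opening): finger opening in m; the grip force is fixed at half the most; returns when the fingers have stopped.
- env.pause(seconds).
- env.solve_ik(position, orientation): joint angles nearest the present ones, or None.
- env.read_camera(name): name is "side" or "top" or "wrist"; returns a dict with "color" (384x512x3 uint8, red, green, blue), "fx", "fy", "cx", "cy" (pixels), "dist" ([k1, k2, p1, p2, k3] as OpenCV has them; the pictures are not rectified), "world_from_camera" (4x4, takes a point from camera to world coordinates). Camera axes: x right, y up, looking along -z (the intrinsics and any distortion apply to the point x, -y, -z); pixel columns grow to the right and rows downward; lengths in m; the calibration is good to about 2 mm. A picture is of the moment at which its call begins. There is no depth.
A pose or a line that the arm cannot do raises env.IKError and nothing moves.
- env.job_done(): hands the job in, once; it reports no verdict.
Readings, each from a call of its own:
- env.read_t(): time.
- env.read_joint_positions(): joint angles.
- env.read_joint_velocities(): joint speeds.
- env.read_effort(): joint torques, N m.
- env.read_tcp_pos(): TCP position.
- env.read_tcp_rot(): TCP orientation.
- env.read_wrist_force(): force on the tool from outside, world axes, zero at the start.
- env.read_wrist_torque(): the same for the moment, N m.
- env.read_gripper_width(): finger opening in m.
Only numpy, scipy, OpenCV 4.12 (cv2) and the standard library are available. Lean on these libraries where they do the work, as an engineer would, in place of code of your own. Each camera call takes 0.05 s, during which the arm holds its last target. There are 200 camera calls.

## Working session

There is one attempt and no reset: what is moved stays moved. The work goes in short steps, each a Python script; the robot and the scene stay as the last script left them, time stands still between calls to the robot, and variables do not carry over. Pictures are saved under pics/ and viewed, on a budget of 14 in all, crops included, one or two more only if the job needs it, and the job is handed in when it is done.

```bash
ls; mkdir -p pics; python3 - <<'E'
from bench import env
import cv2,numpy as np
for n in ("side","top","wrist"):
    c=env.read_camera(n); cv2.imwrite(f"pics/{n}0.png",c["color"][:,:,::-1])
    np.set_printoptions(precision=4,suppress=True)
    print(n,c["fx"],c["fy"],c["cx"],c["cy"],c["dist"]);print(c["world_from_camera"])
a=cv2.imread("pics/top0.png");cv2.imwrite("pics/top0b.png",cv2.resize(a,(800,600),interpolation=cv2.INTER_CUBIC))
a=cv2.imread("pics/side0.png");cv2.imwrite("pics/side0b.png",cv2.resize(a,(800,600),interpolation=cv2.INTER_CUBIC))
print(env.read_t(),env.read_tcp_rot())
E
```

```text
pics
side 401.6899361583562 401.6899361583562 250.85296951033644 189.42311006849678 [-0.0643  0.      0.      0.      0.    ]
[[-0.9907  0.089  -0.1027  0.3952]
 [-0.1357 -0.6073  0.7828  0.9322]
 [ 0.0073  0.7895  0.6137  0.7346]
 [ 0.      0.      0.      1.    ]]
top 393.6841578368934 393.6841578368934 256.7642855304132 184.5481422307173 [0.0324 0.     0.     0.     0.    ]
[[ 0.0063  0.9954 -0.0956  0.422 ]
 [-1.      0.0068  0.0044  0.0431]
 [ 0.005   0.0956  0.9954  1.2145]
 [ 0.      0.      0.      1.    ]]
wrist 272.66600531816044 272.66600531816044 257.4253421354708 193.05302256142576 [-0.0523  0.      0.      0.      0.    ]
[[ 0.269  -0.9275 -0.2595  0.0739]
 [ 0.9632  0.2587  0.0736  0.5243]
 [-0.0011 -0.2697  0.9629  0.3738]
 [ 0.      0.      0.      1.    ]]
0.15 [[-0.963   0.2694 -0.0004]
 [ 0.2694  0.963  -0.001 ]
 [ 0.0002 -0.0011 -1.    ]]
```

View pics/top0b.png

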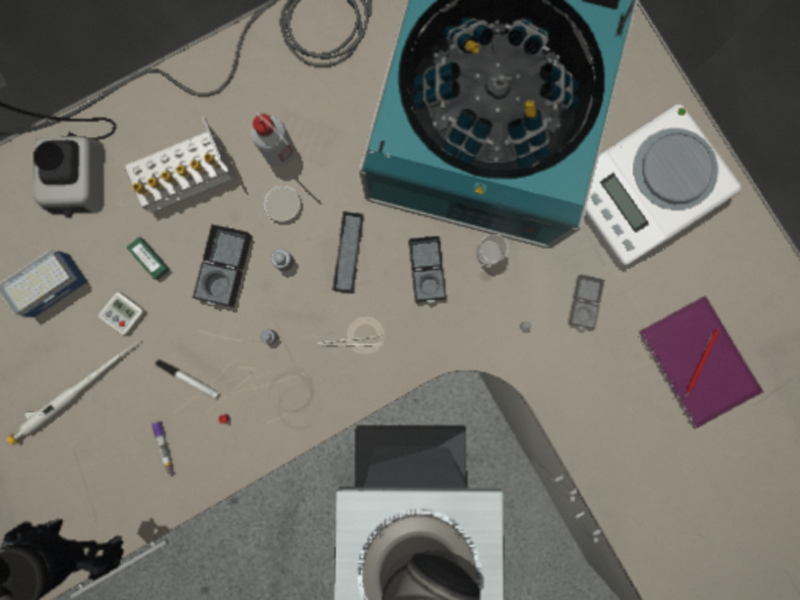

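View pics/side0b.png

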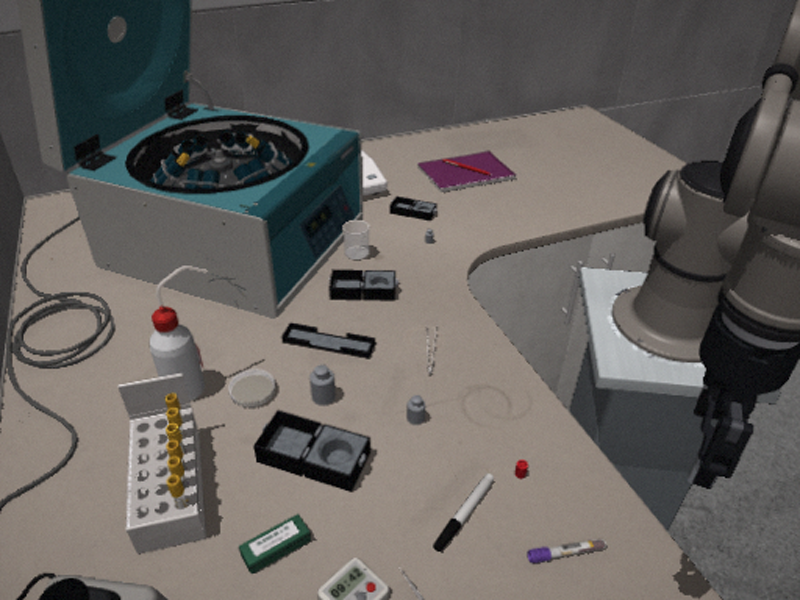

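The top view (800 px scale) shows the large weight (282,259), middle weight (269,338) and small weight (525,327). The cases are at (218,283), (428,287) and (583,313), the tray at (348,252), the forceps at (350,342) and the beaker at (491,250). The side view agrees. I'll take rough positions from these, then closer wrist views.

```bash
cat > h.py <<'E'
from bench import env
import cv2,numpy as np
np.set_printoptions(precision=4,suppress=True)
def R(phi):
    c,s=np.cos(np.radians(phi)),np.sin(np.radians(phi)); return np.array([[-s,c,0],[c,s,0],[0,0,-1.]])
def ray(c,px):
    K=np.array([[c["fx"],0,c["cx"]],[0,c["fy"],c["cy"]],[0,0,1]])
    u=cv2.undistortPoints(np.float64(px).reshape(-1,1,2),K,np.array(c["dist"],float)).reshape(-1,2)
    T=np.array(c["world_from_camera"]); d=np.c_[u[:,0],-u[:,1],-np.ones(len(u))]@T[:3,:3].T
    return T[:3,3],d
def plane(c,px,z):
    o,d=ray(c,px); return o+d*((z-o[2])/d[:,2])[:,None]
def snap(n,f):
    c=dict(env.read_camera(n)); np.save(f"pics/{f}.npy",c,allow_pickle=True)
    cv2.imwrite(f"pics/{f}.png",c["color"][:,:,::-1]); return c
def load(f): return np.load(f"pics/{f}.npy",allow_pickle=True).item()
E
python3 - <<'E'
from h import *
c=snap("top","top1")
for n,p,z in [("wl",(282,259),.03),("wm",(269,338),.02),("ws",(525,327),.02),("cl",(218,285),.036),("cm",(428,287),.028),("cs",(583,313),.02),("tray",(348,252),.01),("forc",(350,342),.005),("beaker",(491,250),.03)]:
    print(n,plane(c,[(p[0]*.64,p[1]*.64)],z)[0])
for i,p in enumerate([(.47,.22,.22),(.44,-.14,.22)]):
    env.move_ptp(p,R(90)); snap("wrist",f"w{i}"); print(env.read_t(),env.read_tcp_pos(),env.read_wrist_force())
    cv2.imwrite(f"pics/w{i}b.png",cv2.resize(cv2.imread(f"pics/w{i}.png"),(800,600),interpolation=cv2.INTER_CUBIC))
E
```

```text
wl [0.5914 0.2693 0.03  ]
wm [0.4387 0.2923 0.02  ]
ws [ 0.4631 -0.2027  0.02  ]
cl [0.5393 0.3891 0.036 ]
cm [ 0.539  -0.0142  0.028 ]
cs [ 0.4911 -0.3154  0.02  ]
tray [0.6092 0.1433 0.01  ]
forc [0.432  0.1372 0.005 ]
beaker [ 0.6119 -0.1365  0.03  ]
1.85 [0.4695 0.2209 0.22  ] [-0.0355  0.4295 -0.6618]
3.25 [ 0.4404 -0.139   0.22  ] [0.7199 0.68   0.4476]
```

View pics/w0b.png

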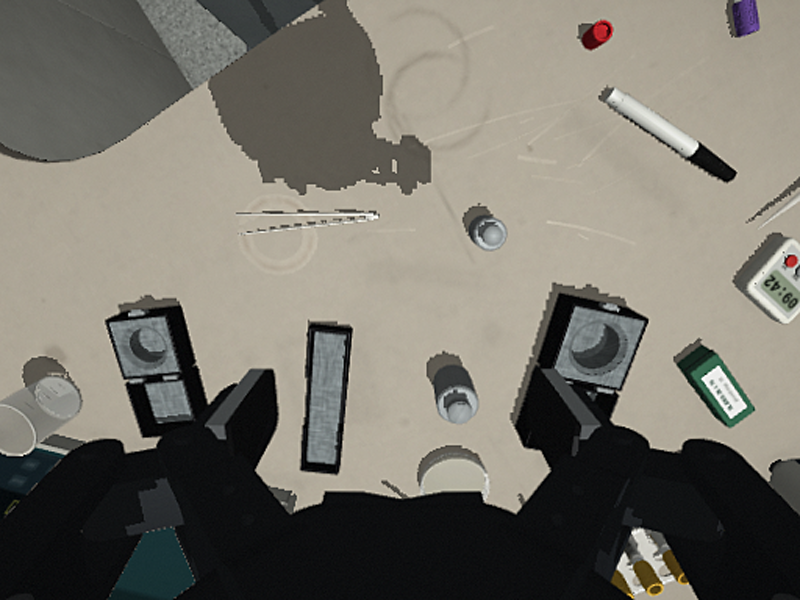

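View pics/w1b.png

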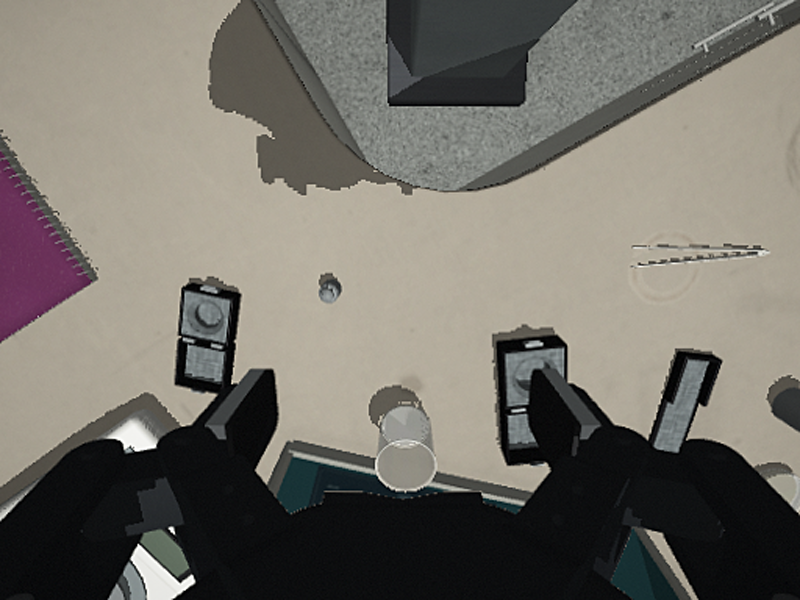

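The wrist views show everything clearly. In w0 (800 px scale) the large weight is at (456,395), the middle weight at (488,232), case_large's well at (600,345), the tray at (327,398) and the forceps at (308,222). In w1 the small weight is at (330,289), case_small's well at (207,316) and case_middle's well at (535,372), partly hidden. I'll measure by masks.

```bash
cat > m.py <<'E'
from h import *
def comp(mask,px,rad=14):
    n,l,s,ce=cv2.connectedComponentsWithStats(mask.astype(np.uint8))
    y,x=np.mgrid[:mask.shape[0],:mask.shape[1]]
    near=((x-px[0])**2+(y-px[1])**2<rad**2)&(l>0)
    return l==np.bincount(l[near]).argmax()
def weight(c,px,D,h,dk,hk):
    I=c["color"].astype(float); m=(I[:,:,0]-I[:,:,2])<0.09*I.max(2)
    m=cv2.morphologyEx(m.astype(np.uint8),cv2.MORPH_OPEN,np.ones((3,3)))
    m=comp(m,px); ys,xs=np.nonzero(m)
    cs=cv2.findContours(m.astype(np.uint8),cv2.RETR_EXTERNAL,cv2.CHAIN_APPROX_NONE)[0]
    P=plane(c,np.c_[xs,ys],0)[:,:2]; o=np.array(c["world_from_camera"])[:3,3]; H=o[2]
    v=P-o[:2]; a=np.arctan2(v[:,1],v[:,0]); rr=np.hypot(v[:,0],v[:,1])
    am=(a.min()+a.max())/2; sel=np.abs(a-am)<np.radians(1.2)
    near,far=rr[sel].min(),rr[sel].max(); u=np.array([np.cos(am),np.sin(am)])
    d1=near+D/2; d2=min(far*(H-h)/H-D/2,far*(H-hk)/H-dk/2)
    wid=2*np.sin((a.max()-a.min())/2)*d1
    print("  n",len(xs),"near-est",o[:2]+u*d1,"far-est",o[:2]+u*d2,"wid",wid,"expect~",D)
    return o[:2]+u*(d1+d2)/2,cs
def holes(c,px,z,rad=40,amin=60):
    I=c["color"]; m=(I.max(2)<62).astype(np.uint8)
    cs,hi=cv2.findContours(m,cv2.RETR_CCOMP,cv2.CHAIN_APPROX_NONE)
    for k,q in enumerate(cs):
        if hi[0][k][3]<0 or cv2.contourArea(q)<amin: continue
        P=plane(c,q.reshape(-1,2),z); 
        ctr=q.reshape(-1,2).mean(0)
        if np.hypot(*(ctr-px))>rad: continue
        r=cv2.minAreaRect((P[:,:2]*1000).astype(np.float32))
        print("  hole px",ctr,"rect c",np.array(r[0]),"size",np.array(r[1]),"ang",r[2])
E
python3 - <<'E'
from m import *
W={"l":(.038,.048,.022,.063),"m":(.028,.034,.017,.046),"s":(.018,.023,.0116,.031)}
s=.64
w0,w1=load("w0"),load("w1")
print("wl",weight(w0,(456*s,395*s),*W["l"])[0])
print("wm",weight(w0,(488*s,232*s),*W["m"])[0])
print("ws",weight(w1,(330*s,289*s),*W["s"])[0])
t=load("top1")
print("top");
for n,p in (("l",(282,259)),("m",(269,338)),("s",(525,327))): print(n,weight(t,(p[0]*s,p[1]*s),*W[n])[0])
print("cl");holes(w0,(600*s,335*s),.036)
print("cm");holes(w0,(148*s,345*s),.028); holes(w1,(535*s,372*s),.028)
print("cs");holes(w1,(207*s,316*s),.020)
print("tray");holes(w0,(327*s,398*s),.010,60)
# crops
a=w0["color"][:,:,::-1]; b=w1["color"][:,:,::-1]
f=lambda im,x,y:cv2.resize(im[y:y+100,x:x+130],None,fx=3,fy=3,interpolation=cv2.INTER_NEAREST)
x=lambda u:int(u*s)
cv2.imwrite("pics/crop.png",np.vstack([np.hstack([f(a,335,180),f(a,50,180)]),np.hstack([f(b,100,165),f(a,140,110)])]))
E
```

```text
n 853 near-est [0.5904 0.2703] far-est [0.5877 0.2696] wid 0.03756101586778914 expect~ 0.038
wl [0.5891 0.2699]
  n 440 near-est [0.4408 0.2941] far-est [0.4401 0.293 ] wid 0.027938220621737408 expect~ 0.028
wm [0.4404 0.2935]
  n 171 near-est [ 0.465  -0.2048] far-est [ 0.4639 -0.2041] wid 0.017600188309485766 expect~ 0.018
ws [ 0.4645 -0.2045]
top
  n 166 near-est [0.5922 0.2717] far-est [0.5913 0.2705] wid 0.038217978486655674 expect~ 0.038
l [0.5917 0.2711]
  n 83 near-est [0.4434 0.2986] far-est [0.4428 0.2915] wid 0.02563719888340883 expect~ 0.028
m [0.4431 0.295 ]
  n 24 near-est [ 0.4685 -0.2091] far-est [ 0.4669 -0.2002] wid 0.013884325047695384 expect~ 0.018
s [ 0.4677 -0.2047]
cl
  hole px [377.2873 235.3769] rect c [564.0475 385.5554] size [ 78.2237 127.1749] ang 70.64836883544922
cm
  hole px [107.7357 255.8929] rect c [595.4791  -1.1559] size [51.5704 41.6456] ang 6.640808582305908
  hole px [ 92.331  221.5211] rect c [542.9868 -15.3312] size [57.4212 58.1199] ang 6.939343452453613
  hole px [333.6625 276.3125] rect c [599.6241 -26.3301] size [43.0502 26.7219] ang 20.38680648803711
  hole px [341.1333 219.9333] rect c [509.8538 -20.1341] size [18.4985  9.0305] ang 89.89639282226562
cs
  hole px [130.0741 233.7407] rect c [ 533.3373 -325.0247] size [38.8833 36.2772] ang 78.18570709228516
  hole px [130.9115 202.2478] rect c [ 487.1183 -318.1422] size [44.7011 45.899 ] ang 77.35179901123047
tray
  hole px [208.0922 253.7184] rect c [606.1713 145.3734] size [ 33.4713 147.1702] ang 83.12358093261719
```

View pics/crop.png

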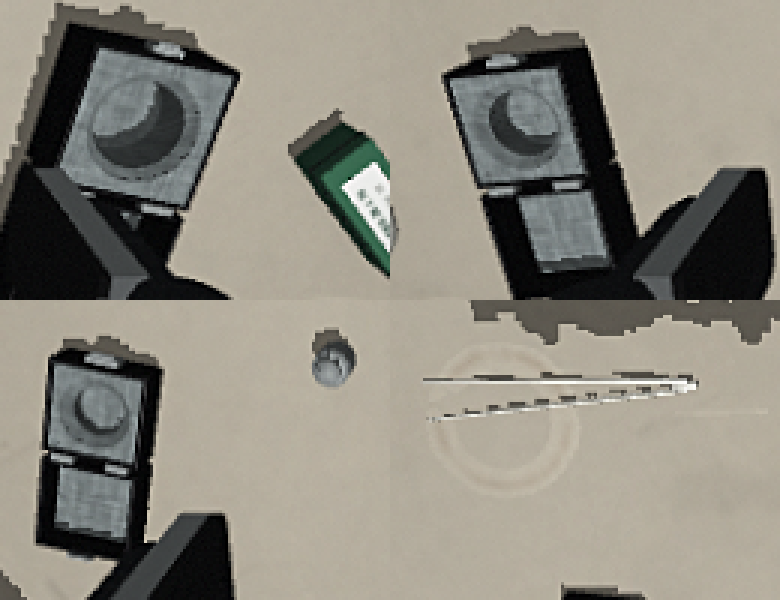

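The crops show all three well mouths with square lining round them, and the forceps with the joined end toward +y (tips toward -y). Next come closer looks at each weight and case from the same relative pose, so that calibration bias largely cancels.

```bash
cat > look.py <<'E'
from m import *
T={"wl":(.590,.270),"cl":(.545,.386),"wm":(.440,.294),"cm":(.543,-.015),"ws":(.465,-.2045),"cs":(.487,-.318)}
W={"l":(.038,.048,.022,.063),"m":(.028,.034,.017,.046),"s":(.018,.023,.0116,.031)}
Z={"cl":.036,"cm":.028,"cs":.020}
def pix(c,p):
    T=np.array(c["world_from_camera"]); q=T[:3,:3].T@(np.array(p)-T[:3,3]); q=np.array([q[0],-q[1],-q[2]])
    K=np.array([[c["fx"],0,c["cx"]],[0,c["fy"],c["cy"]],[0,0,1]])
    return cv2.projectPoints(q.reshape(1,1,3),np.zeros(3),np.zeros(3),K,np.array(c["dist"],float))[0].ravel()
E
python3 - <<'E'
from look import *
tiles=[]
for k in ("wl","cl","wm","cm","ws","cs"):
    x,y=T[k]; p=np.array([x+.015,y,.13])
    env.move_ptp(p,R(90)); env.pause(.2); c=snap("wrist","L"+k)
    z=Z.get(k,.02); u=pix(c,(x,y,z)); print(k,env.read_t(),env.read_tcp_pos(),"px",u)
    try:
        if k[0]=="w": print(weight(c,u,*W[k[1]])[0])
        else: holes(c,u,z,60,150)
    except Exception as e: print(e)
    i=c["color"][:,:,::-1]; a,b=np.clip(np.int32(u)-[66,66],0,[380,252]); print(a,b)
    tiles.append(cv2.resize(i[b:b+132,a:a+132],None,fx=2,fy=2,interpolation=cv2.INTER_NEAREST))
cv2.imwrite("pics/tiles.png",np.vstack([np.hstack(tiles[::2]),np.hstack(tiles[1::2])]))
E
```

```text
wl 5.15 [0.6054 0.2691 0.1305] px [257.9987 171.607 ]
  n 1431 near-est [0.5903 0.2697] far-est [0.588  0.2697] wid 0.03898979203937341 expect~ 0.038
[0.5891 0.2697]
191 105
cl 5.9667 [0.5607 0.3848 0.1301] px [258.2103 174.6796]
  hole px [250.83  230.995] rect c [605.4467 378.8718] size [61.1626 52.8111] ang 77.99595642089844
  hole px [266.0028 162.8348] rect c [540.2598 394.9794] size [67.9939 68.5466] ang 77.90699768066406
192 108
wm 6.8333 [0.4557 0.2944 0.1298] px [256.5169 171.3263]
  n 716 near-est [0.441  0.2932] far-est [0.439  0.2933] wid 0.02839641999569523 expect~ 0.028
[0.44   0.2933]
190 105
cm 8.3167 [ 0.558  -0.0139  0.1301] px [255.6908 173.8204]
  hole px [262.3466 225.8182] rect c [600.2858  -9.1545] size [45.7751 51.7233] ang 6.345794677734375
  hole px [254.7183 173.0798] rect c [543.0854 -16.0282] size [56.5359 56.2855] ang 6.229127883911133
189 107
ws 9.4 [ 0.4806 -0.2033  0.13  ] px [255.6882 171.5664]
  n 282 near-est [ 0.4651 -0.2044] far-est [ 0.4642 -0.2044] wid 0.017768171030509053 expect~ 0.018
[ 0.4647 -0.2044]
189 105
cs 10.1833 [ 0.5022 -0.3169  0.1302] px [255.7268 172.0648]
  hole px [246.869  215.8571] rect c [ 534.0283 -329.4745] size [41.7755 38.8076] ang 77.47146606445312
  hole px [255.1772 171.6646] rect c [ 487.2206 -318.5077] size [43.9881 44.7446] ang 77.33726501464844
189 106
```

View pics/tiles.png

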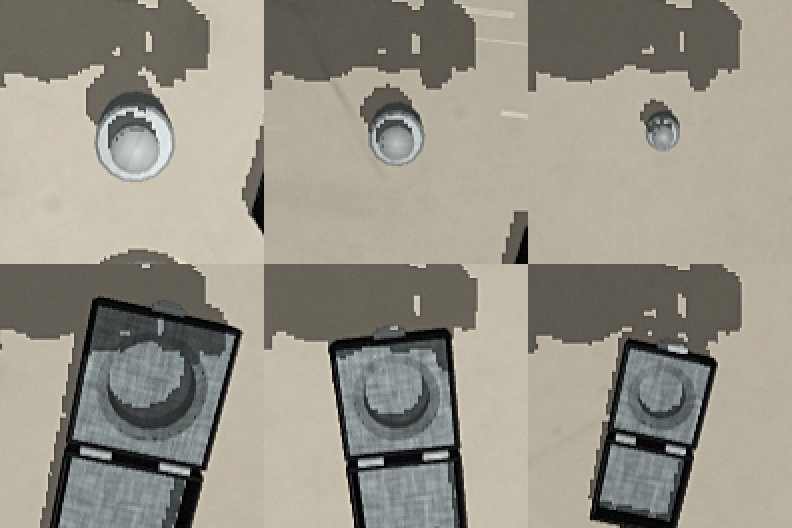

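All tiles are unobstructed: the knobs are centred on the weights, and the wells with their countersink rings are clearly visible. I'll check the lining-square centres against the countersink rings picked from the tiles.

```bash
python3 - <<'E'
from look import *
C={"cl":((.5403,.3950),.054,(0,192,108)),"cm":((.5431,-.0160),.044,(264,189,107)),"cs":((.4872,-.3185),.035,(528,189,106))}
rows=[]
for k,(p,D,(x0,a,b)) in C.items():
    c=load("L"+k); z=Z[k]; t=np.linspace(0,2*np.pi,60)
    im=c["color"][:,:,::-1].copy(); big=cv2.resize(im[b:b+132,a:a+132],None,fx=2,fy=2,interpolation=cv2.INTER_NEAREST)
    for dd,zz,col in((D,z,(0,0,255)),(D-.01,z-.005,(0,255,255))):
        q=np.array([pix(c,(p[0]+dd/2*np.cos(s),p[1]+dd/2*np.sin(s),zz)) for s in t])
        q=((q-[a,b]+.5)*2).astype(np.int32); cv2.polylines(big,[q],True,col,1)
    rows.append(big)
cv2.imwrite("pics/rings.png",np.hstack(rows))
E
```

```text
(no output)
```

View pics/rings.png

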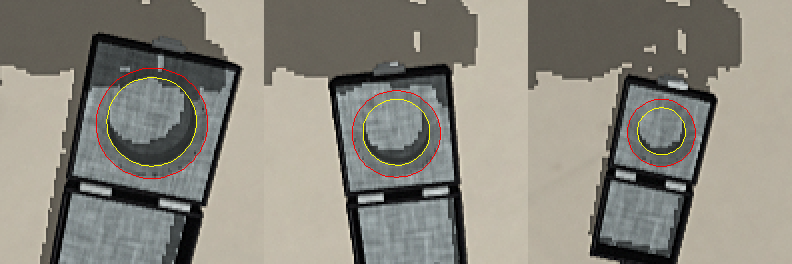

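The rings match the wells to within about 1 mm. Now the large weight.

```bash
cat > pp.py <<'E'
from look import *
def pick(xy,rel,opn,phi=90):
    env.set_gripper(opn)
    env.move_ptp([*xy,.15],R(phi)); env.servo_line([*xy,rel],velocity=.12)
    env.set_gripper(0); print("grip w",env.read_gripper_width(),"tcp",env.read_tcp_pos())
    env.servo_line([*xy,.16],velocity=.15); env.pause(.2)
    print("lifted w",env.read_gripper_width(),"F",env.read_wrist_force(),"t",env.read_t())
def lower(xy,zseat,zstart,lim=6,phi=90):
    env.move_ptp([*xy,.16],R(phi)); env.servo_line([*xy,zstart],velocity=.12); env.pause(.2)
    f0=np.array(env.read_wrist_force()); z=zstart
    while z>zseat-.0005:
        z=max(z-.003,zseat-.0006); env.servo_line([*xy,z],velocity=.03)
        f=np.array(env.read_wrist_force())-f0
        print("z",round(z,4),"dF",f, "tcpz",round(env.read_tcp_pos()[2],4))
        if np.linalg.norm(f)>lim: break
    return z
E
python3 - <<'E'
from pp import *
pick((.5897,.2697),.033,.060)
lower((.5403,.3950),.039,.075)
print(env.read_t())
E
```

```text
grip w 0.018326385867117805 tcp [0.5901 0.2697 0.0338]
lifted w 0.018178852277776342 F [ 0.4606  0.4788 -5.1032] t 15.4833
z 0.072 dF [ 0.4996 -1.0893 -0.3813] tcpz 0.0718
z 0.069 dF [-0.0545  0.0089 -0.0003] tcpz 0.0686
z 0.066 dF [0.3495 0.597  0.2853] tcpz 0.0657
z 0.063 dF [ 1.1402 -0.3333  0.2046] tcpz 0.0627
z 0.06 dF [ 0.1067  0.9058 -0.9181] tcpz 0.0597
z 0.057 dF [ 1.4649  0.0055 -0.1118] tcpz 0.0567
z 0.054 dF [0.6656 1.038  0.6347] tcpz 0.0537
z 0.051 dF [0.6662 0.4329 0.2851] tcpz 0.0507
z 0.048 dF [0.9397 0.3969 0.3369] tcpz 0.0477
z 0.045 dF [1.2182 0.9334 0.0974] tcpz 0.0447
z 0.042 dF [ 1.1069 -1.0683  0.7417] tcpz 0.0417
z 0.039 dF [-0.2113 -0.2541  6.9153] tcpz 0.0399
20.1417
```

The weight seated at TCP z = 0.0399, and 6 mm plus the 33.8 mm grasp height predicts 0.0398. The gripper width reads 18 mm rather than 38, so I'll look before and after letting go.

```bash
python3 - <<'E'
from pp import *
c=snap("wrist","rl0")
env.set_gripper(.055); print(env.read_gripper_width(),env.read_wrist_force())
env.servo_line([.5403,.3950,.13],velocity=.12); env.servo_line([.5553,.3950,.13])
d=snap("wrist","rl1"); print(weight(d,pix(d,(.5403,.395,.05)),*W["l"])[0])
g=lambda i:cv2.resize(i["color"][60:360,100:420,::-1],(400,375),interpolation=cv2.INTER_CUBIC)
cv2.imwrite("pics/rl.png",np.hstack([g(c),g(d)])); print(env.read_t())
E
```

```text
0.05468854322265211 [ 0.1808 -0.0307 -0.2987]
  n 57857 near-est [0.5268 0.3927] far-est [0.7619 0.3791] wid 0.07304164501326858 expect~ 0.038
[0.6443 0.3859]
21.8417
```

View pics/rl.png

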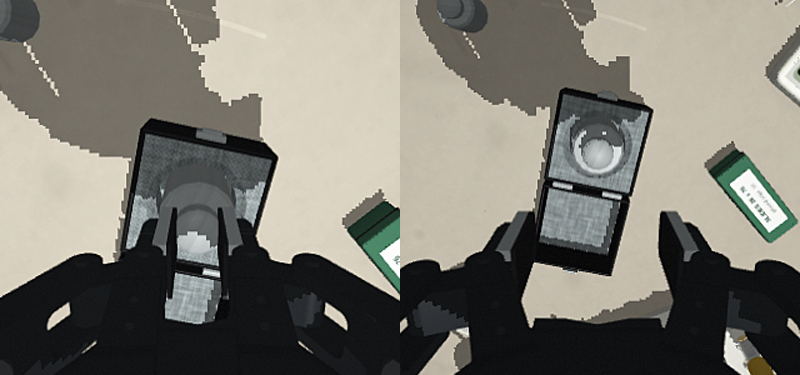

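The weight stands upright and concentric in the well. The fingers closed on the neck and knob, not the cylinder, so the real tips sit higher than I assumed. I'll measure the tip height by touching free table lightly, since this matters for the small weight.

```bash
python3 - <<'E'
from pp import *
d=load("rl1"); print("knob at",plane(d,[(257.6,182.4)],.069))
env.move_ptp([.45,.37,.05],R(90))
for w in (0.0,.030):
    env.set_gripper(w); z=.016; env.servo_line([.45,.37,z],velocity=.1); env.pause(.3); f0=env.read_wrist_force()[2]
    while z>-.0005:
        z-=.001; env.servo_line([.45,.37,z],velocity=.03); env.pause(.05); f=env.read_wrist_force()[2]-f0
        if f>3.5: break
    print("w",env.read_gripper_width(),"touch at",z,env.read_tcp_pos()[2],f,env.read_t())
    env.servo_line([.45,.37,.03],velocity=.1)
E
```

```text
knob at [[0.5388 0.3951 0.069 ]]
w -0.000278819679324283 touch at -0.001000000000000007 -0.0010561114374639108 -0.7126138387425746 28.9
w 0.030383377124692523 touch at -0.001000000000000007 -0.0010207742760577482 -1.1804772490233115 35.45
```

```bash
python3 - <<'E'
from pp import *
for w in (0.0,):
    env.set_gripper(w); z=.0; env.servo_line([.45,.37,z],velocity=.1); env.pause(.1); f0=env.read_wrist_force()[2]
    while z>-.022:
        z-=.0015; env.servo_line([.45,.37,z],velocity=.04); f=env.read_wrist_force()[2]-f0
        if f>3.5: break
    print("w",env.read_gripper_width(),"touch at",z,env.read_tcp_pos()[2],f,env.read_t())
    c=snap("side","touch")
    env.servo_line([.45,.37,.03],velocity=.1)
    u=np.int32(pix(c,(.45,.37,0)));print(u)
    a,b=u-[60,70];cv2.imwrite("pics/touch.png",cv2.resize(c["color"][b:b+110,a:a+120,::-1],None,fx=5,fy=5,interpolation=cv2.INTER_NEAREST))
E
```

```text
w -0.00026099658150470555 touch at -0.022500000000000003 -0.0219951792881831 5.311659074541614 40.6083
[258 293]
```

View pics/touch.png

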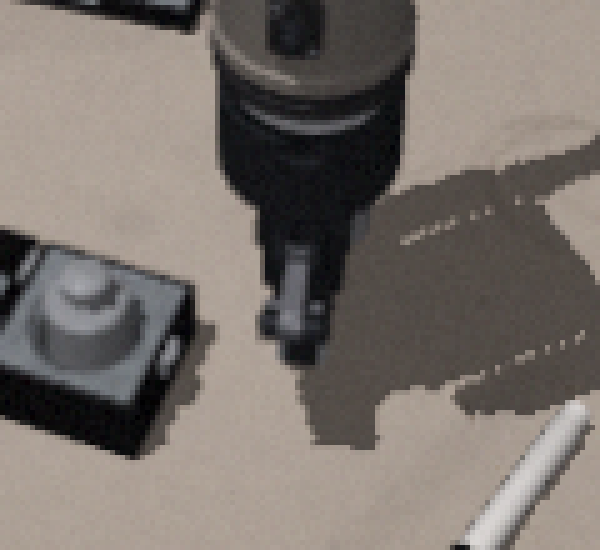

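With the gripper shut, the tips touch at TCP z ≈ -0.0215, so the fingers end about 21 mm behind the nominal TCP. The same picture shows the large weight upright and deep in its well. Allowing for this offset, next is the middle weight, gripped on its cylinder.

```bash
cat >> pp.py <<'E'
def job(xy,cxy,rel,floor,opn,view):
    pick(xy,rel,opn)
    zs=floor+env_rel(rel); lower(cxy,zs,zs+.027,5)
    print(env.read_t())
def env_rel(r): return r+.0005
E
python3 - <<'E'
from pp import *
job((.4404,.2933),(.5431,-.0158),.0025,.007,.046,0)
snap("wrist","rm0")
E
```

```text
grip w 0.024665716675627256 tcp [0.441  0.2935 0.0035]
lifted w 0.024625420046295577 F [ 1.4725  0.1497 -2.0473] t 45.5667
z 0.034 dF [-0.574   0.2007  0.0665] tcpz 0.0338
z 0.031 dF [-0.3921  0.7594 -0.9257] tcpz 0.0307
z 0.028 dF [ 0.0491  0.707  -0.5686] tcpz 0.0278
z 0.025 dF [ 0.0514  0.7575 -0.427 ] tcpz 0.0248
z 0.022 dF [ 0.1948  0.0893 -0.8606] tcpz 0.0218
z 0.019 dF [-0.2929  0.2898  0.3017] tcpz 0.0188
z 0.016 dF [ 0.4162 -0.7864 -0.6935] tcpz 0.0158
z 0.013 dF [-0.3317 -0.273  -1.2133] tcpz 0.0128
z 0.01 dF [-0.6764  0.7287  5.2662] tcpz 0.0105
50.425
```

The middle weight seated at 0.0105, exactly the grasp height plus 7 mm. Release and pick up the small one.

```bash
python3 - <<'E'
from pp import *
env.set_gripper(.04); env.servo_line([.5431,-.0158,.13],velocity=.15); env.servo_line([.5581,-.0158,.13])
d=snap("wrist","rm1")
job((.4648,-.2044),(.4872,-.3185),-.0045,.006,.036,0)
E
```

```text
grip w 0.013598839785597585 tcp [ 0.4652 -0.2047 -0.0037]
lifted w 0.013552577470792903 F [ 0.0649 -0.4277 -0.516 ] t 56.3417
z 0.026 dF [2.0401 0.3736 0.0619] tcpz 0.0258
z 0.023 dF [ 0.4608 -0.129   0.7949] tcpz 0.0227
z 0.02 dF [1.0747 0.3948 0.1403] tcpz 0.0198
z 0.017 dF [ 0.6349  0.7336 -0.5566] tcpz 0.0167
z 0.014 dF [ 0.6063  0.3664 -0.0281] tcpz 0.0138
z 0.011 dF [-0.3303  1.1449 -0.094 ] tcpz 0.0108
z 0.008 dF [1.0047 0.3745 0.0093] tcpz 0.0078
z 0.005 dF [ 0.3286  0.1763 -1.0475] tcpz 0.0048
z 0.002 dF [0.4118 0.0816 3.7906] tcpz 0.0023
z 0.0014 dF [-0.8457  2.3995  7.0445] tcpz 0.0023
60.825
```

Seated at 0.0023 (predicted 0.0023). Release, check, then look at the forceps and tray.

```bash
python3 - <<'E'
from pp import *
env.set_gripper(.03); env.servo_line([.4872,-.3185,.13],velocity=.15); env.servo_line([.5022,-.3185,.13])
a=snap("wrist","rs1"); env.set_gripper(.085)
env.move_ptp([.45,.137,.16],R(90)); env.pause(.2); b=snap("wrist","Lf"); print(env.read_tcp_pos())
env.move_ptp([.625,.145,.16],R(90)); env.pause(.2); c=snap("wrist","Lt")
print(env.read_t())
holes(c,pix(c,(.607,.145,.01)),.014,70,150)
holes(c,pix(c,(.607,.145,.01)),.003,70,150)
m=load("rm1")
g=lambda i,x,y:cv2.resize(i["color"][y:y+150,x:x+200,::-1],(400,300),interpolation=cv2.INTER_NEAREST)
cv2.imwrite("pics/q.png",np.vstack([np.hstack([g(m,160,90),g(a,160,90)]),np.hstack([g(b,160,90),g(c,160,90)])]))
E
```

```text
[0.4503 0.1365 0.1599]
65.9417
  hole px [256.5831 159.8237] rect c [606.6496 144.3395] size [ 32.1467 146.2512] ang 83.21894836425781
  hole px [256.5831 159.8237] rect c [608.5039 144.2978] size [ 33.2803 151.4083] ang 83.21894836425781
```

View pics/q.png

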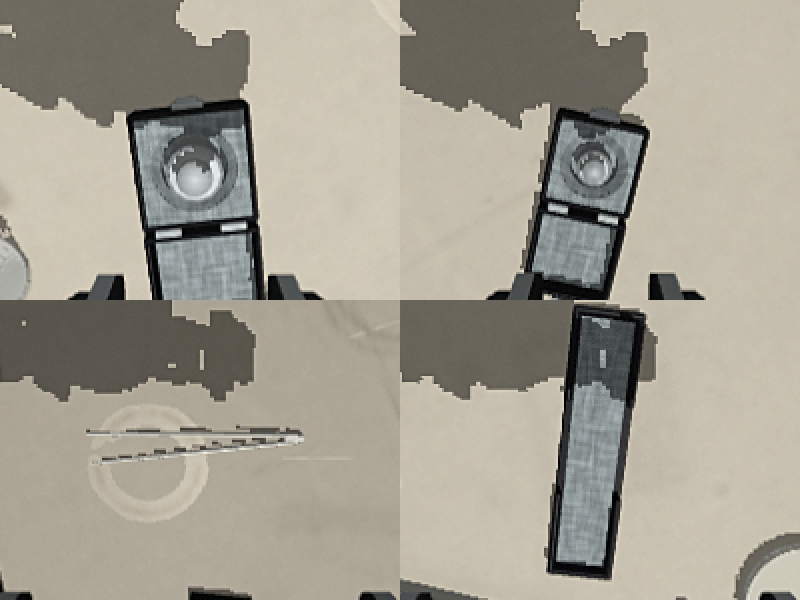

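The tiles show the middle and small weights upright and concentric in their wells, with the forceps and tray clear. Measure the forceps ends and pick.

```bash
python3 - <<'E'
from pp import *
b=load("Lf"); I=b["color"].astype(int); bg=cv2.medianBlur(b["color"],31).astype(int)
m=(np.abs(I-bg).max(2)>45); m[:152]=0; m[178:]=0; m[:,:195]=0; m[:,320:]=0
ys,xs=np.nonzero(m); print(len(xs),xs.min(),xs.max(),ys.min(),ys.max())
P=plane(b,np.c_[xs,ys],.008)[:,:2]
j=P[P[:,1]>P[:,1].max()-.004].mean(0); t=P[P[:,1]<P[:,1].min()+.012]
print("joined",j,"tips",t.min(0),t.max(0))
tm=np.array([(t[:,0].min()+t[:,0].max())/2,t[:,1].min()]); j[1]=P[:,1].max()
v=j-tm; print("tipmid",tm,"len",np.hypot(*v),"ctr",(j+tm)/2,"ang",np.degrees(np.arctan2(v[1],v[0])),"spread",np.ptp(t[:,0]))
c=load("Lt"); Ic=c["color"]; k=(Ic.max(2)<62).astype(np.uint8); k=comp(k,pix(c,(.607,.145+.018,.01)),8).astype(np.uint8)
q=cv2.findContours(k,0,1)[0][0].reshape(-1,2)
for z in(.014,.0): r=cv2.minAreaRect((plane(c,q,z)[:,:2]*1000).astype(np.float32)); print(z,r)
E
```

```text
339 203 311 153 171
joined [0.4263 0.1972] tips [0.4231 0.0734] [0.4421 0.0851]
tipmid [0.4326 0.0734] len 0.12628310082974525 ctr [0.4294 0.1365] ang 92.89128570002732 spread 0.01898098278993765
0.014 ((607.7980346679688, 144.28614807128906), (40.146663665771484, 156.8358917236328), 83.21458435058594)
0.0 ((610.2095947265625, 144.23065185546875), (41.94837951660156, 163.87448120117188), 83.21458435058594)
```

Sizes check out: the forceps measure 126 mm long and 19 mm across the tips, the tray 157x40 mm.

```bash
python3 - <<'E'
from pp import *
pick((.4294,.1363),-.0195,.034,2.9)
lower((.6075,.1443),-.016,.004,4,83.2)
print(env.read_t(),env.read_gripper_width()); snap("wrist","rf0")
E
```

```text
grip w 0.01044001880593585 tcp [ 0.43    0.1364 -0.0188]
lifted w 0.010648365127778305 F [ 0.6123  0.7408 -0.4077] t 71.3333
z 0.001 dF [ 0.7978  0.7706 -1.4138] tcpz 0.0007
z -0.002 dF [ 0.7414  0.6976 -0.4591] tcpz -0.0023
z -0.005 dF [ 0.9373  0.6676 -0.1302] tcpz -0.0053
z -0.008 dF [0.5123 0.0829 1.6606] tcpz -0.0083
z -0.011 dF [-0.0835  1.1154 -0.0864] tcpz -0.0112
z -0.014 dF [ 0.3284  0.0022 -0.2902] tcpz -0.0142
z -0.0166 dF [0.0774 0.8116 5.2982] tcpz -0.0158
76.0167 0.01029733761227354
```

```bash
python3 - <<'E'
from pp import *
env.set_gripper(.026); env.servo_line([.6075,.1443,.15],velocity=.12)
env.servo_line([.625,.1443,.15]); env.pause(.2); c=snap("wrist","rf1")
env.move_ptp([.35,.25,.25],R(90)); env.pause(.3); s=snap("side","fin_s"); t=snap("top","fin_t"); print(env.read_t(),env.read_wrist_force())
g=lambda i,x,y,w,h:cv2.resize(i["color"][y:y+h,x:x+w,::-1],(400,300),interpolation=cv2.INTER_NEAREST)
cv2.imwrite("pics/fin.png",np.vstack([np.hstack([g(c,140,70,240,180),g(s,160,170,112,84)]),np.hstack([g(s,180,110,120,90),g(t,110,110,300,225)])]))
E
```

```text
80.0083 [-0.2944 -0.2316 -1.841 ]
```

View pics/fin.png

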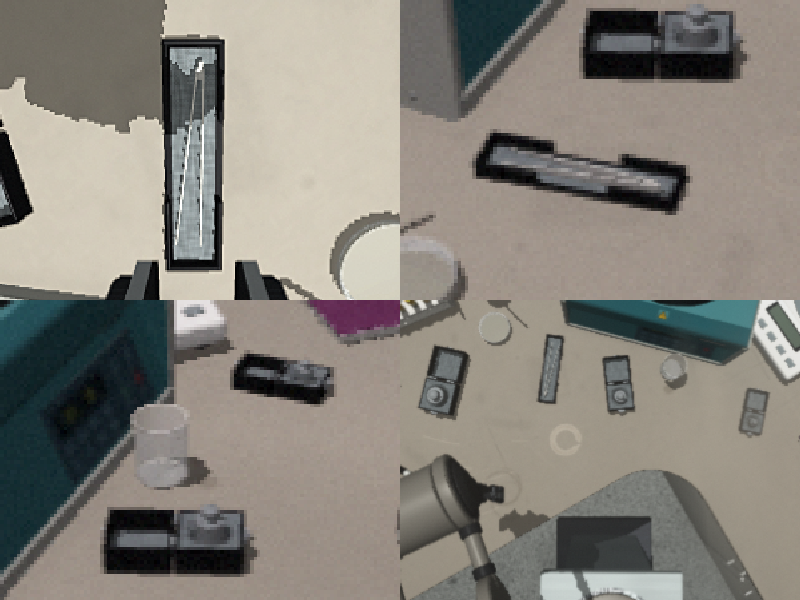

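The forceps lie flat inside the tray channel, all three weights stand in their wells, and the beaker stands upright where it was. The arm is clear of everything, so I'm handing in.

```bash
python3 - <<'E'
from pp import *
print(env.read_t(),env.read_gripper_width()); env.job_done()
E
```

```text
80.0083 0.025945968328129145
the job is handed in; nothing more can be done
```

The job is handed in at 80 s. The large, middle and small weights went into their own cases in that order, then the forceps went into the tray. Each was lowered until it touched bottom and then released.

- **Seating:** each weight touched bottom within 0.1 mm of the height expected for its well floor (0.0399, 0.0105 and 0.0023 m). The forceps touched at 3.0 mm above pick height, which is the tray floor. Contact forces were only 5–7 N.
- **Last pictures:** each weight stands upright and concentric in its well, and the forceps lie flat inside the channel. The beaker is upright and, by eye, where it was, and the arm is clear of everything.

**Disagreements with the given data**
- **Finger length:** the finger ends lie about 21 mm behind the stated TCP. A light touch on the table showed this after the large weight had been gripped by its knob instead of its cylinder. It was still carried and seated upright, and later grasps were corrected.
- **Gripper width:** readings ran about 3–4 mm too small on the weights.
- **Failed check:** the automatic position check of the large weight in its case gave nonsense, because the mask merged with the case. I used the knob's position picked from the picture instead: about 1.5 mm from the well axis, within the 3 mm clearance.

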